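Make up two inspection kits at the measuring machine

ROBOT

A 6-joint arm with a two-finger parallel gripper is mounted at the origin on the work surface. World frame = base frame: x ahead of the robot, y to its left, z up, the work surface at z = 0. Lengths are in m, angles in rad, forces in N, time in s.
With the tool pointing down it reaches from about 0.4 to 0.825 m from the base axis. Payload 7 kg.
Tool frame: the origin (TCP) lies at the centre of the arm's flange, where the gripper is bolted on; the fingertips stand 178 mm ahead of it and the grasp point (between the pads) lies arm.tcp_to_grasp ahead of it (arm.tcp_to_grasp is the distance from the TCP to the grasp point, in m); z points along the fingers, y is the direction in which the jaws open and shut (so a half turn about z gives the same grasp; the last joint's range is limited). The gripper opens to 88 mm and grips with 3 to 60 N. Pads are 19 mm wide; open, the fingers measure 130 mm over their backs; the gripper's body (78 mm by 193 mm) begins 47 mm behind the grasp point.
Start: joints at [-0.858, 0.359, 0.012, 0, -1.224, -0.288], TCP at [0.278, -0.615, 0.405] pointing down, gripper open.
Joint ranges: [-3.07, 3.07], [-1.43, 2.12], [-1.02, 1.25], [-3.03, 1.67], [-3.05, -0], [-3.03, 3.03]. Speed limits (rad/s): [2.39, 2.39, 3.01, 3.14, 3.14, 3.14].

INTERFACE

Orientations are given as [roll, pitch, yaw] about the fixed x, y, z axes, in that order (R = Rz(yaw) Ry(pitch) Rx(roll)).
In Python, from station import arm gives the robot as it stands.
- The arm moves only by the tool move_arm, never from a script. Its argument "deltas" is a list of rows, each a list of 6 numbers: the shift along the world's x, y, z in mm, then the turn, a rotation vector about the world's x, y, z in degrees. In form: [[tx, ty, tz, ax, ay, az], ...]. A call has exactly 5 rows; each row shifts and turns the commanded pose from where the row before left it; what a row does not reach is not made up. A row lasts 1/12 s, in which the tool goes at most 41.7 mm and 7.16 degrees, less where a joint would pass 70% of its speed; a pose out of reach is approached as far as the arm can. A call with a gripper value outside its range is refused whole. "claw" is the closure in counts, from 0 (fully open) to 255 (shut), set as the call begins (left out, the last holds). The fingers move at their own pace and stop on an object; "squeeze" is the grip in N (left out, the last holds). Time passes only in rows, so rows that do not move let the fingers close, or fill a call up. It gives the time, the measured TCP pose, the force and the opening at its end, in the units of the state.
- arm.get_state(): the state, without advancing time (a new reading comes with each control period).
- arm.grab_frame(name): name is "side" or "top"; returns the picture (420x560x3 uint8, red, green, blue); there is no depth.
- arm.calibration(name): a dict with "intrinsics" (3x3 intrinsics, pixels), "k1" (the pictures are not rectified: a ray, as slopes to the right and down, at radius r is drawn at 1 + k1 r^2 times it, then the intrinsics apply), "T" (4x4, takes a point from camera to world coordinates). Camera axes: x right, y up, looking along -z (the intrinsics and any distortion apply to the point x, -y, -z); pixel columns grow to the right and rows downward; lengths in m; the calibration is good to about 2 mm. A picture is of the moment at which its call begins. calibration takes no time and is no camera call.
- arm.job_done(): hands the job in, once; it reports no verdict.
Trained networks look in the newest picture that a camera, given by its name, has taken for a name from the list of things; names that differ only in an ending like _2 or _b are one class to them, and where a whole thing is asked for, a point or a joint stands for the part that bears it (a point fixed in the world has none). Each returns a list of dicts, best first, with "score" (0 to 1); they miss things now and then, are a little off and sometimes report something else, mostly with a low value. They report only what shows in the picture. A call takes as long as a camera call.
- arm.spot_in(thing, camera): "xy" ([column, row] in pixels, amid what is visible of it).
- arm.masks_of(thing, camera): "pixels" (420x560 bool, what is visible of it) and "xy" ([column, row] in pixels, amid what is visible of it).
- arm.spot_point(thing, camera): "xy" ([column, row] in pixels: a listed point, or the origin of a listed thing).
The state is a dict: "t": time; "q": joint angles; "qd": joint speeds; "joint_efforts": joint torques, N m; "eef_pos": TCP position; "ee_rot": TCP orientation; "force": force on the tool from outside, world axes, zero at the start; "moment": the same for the moment, N m; "width": finger opening in m.
Only numpy, scipy, OpenCV 4.12 (cv2) and the standard library are available. Lean on these libraries where they do the work, as an engineer would, in place of code of your own. Each camera call takes 0.05 s, during which the arm holds its last target. There are 200 camera calls.

TASK

Make up the two inspection kits from the gauges and workpieces in the middle of the bench: the blue tray gets the cast housing and the plug gauge, the red tray gets the bronze valve spindle, the V-block and the small ring gauge. Lay the long piece of each kit in the tray's long pocket and give every other piece a square pocket of its own (either one), flat on the pocket floor and the same way up as it stood, set down without dropping it. Leave the large ring gauge and the reference ball where they are.

Things in the scene. Friction and masses are not known exactly. Their poses are not given: they have to be found in the camera images.
- blue_tray: Blue kit tray, for the housing job: 188 (x) by 168 mm (y), a 4 mm floor with ridges 8 mm above it (6 mm wide; 16 mm between long and square pockets) round three pockets. Long pocket: 176 x 56 mm along x, centred at x 0, y -50 mm. Two square pockets: 85 x 84 mm, centred at x +45.5 and -45.5 mm, y +36 mm. Loose, 1.0 kg. Origin: centre of its underside, z up.
- red_tray: Red kit tray, for the spindle job: 188 (x) by 168 mm (y), a 4 mm floor with ridges 8 mm above it (6 mm wide; 16 mm between long and square pockets) round three pockets. Long pocket: 176 x 56 mm along x, centred at x 0, y -50 mm. Two square pockets: 85 x 84 mm, centred at x +45.5 and -45.5 mm, y +36 mm. Loose, 1.0 kg. Origin: centre of its underside, z up.
- housing: Die-cast aluminium housing, about 0.22 kg: a flange plate 60 (x) by 52 (y) by 10 mm thick with four bolt holes, and on it an upright round boss 48 mm across with a 26 mm bore, top at 50 mm; a short side port sticks out of the boss towards +x, 30 mm from the axis, 26 mm up. Small ribs stand on the flange on the diagonals, up to 30 mm up. Grip the boss across y, above the flange. Origin: centre of the underside, on the boss axis; z up along the bore.
- plug_gauge: Double-ended plug gauge lying on its side, about 0.35 kg, 144 mm long along its x: eight-sided bare aluminium handle 30 mm across flats from x -50 to +30 mm, steel plug 26 mm in diameter at each end (long one with a green collar at +x, short one with a red collar at -x). Origin: on its long axis, half way along its length, so 15 mm above what it lies on.
- spindle: Yellow bronze valve spindle lying on its side, about 0.5 kg, 150 mm long along its x: a square shoulder 30 x 30 mm, 44 mm long, in the middle, and a round stem 20 mm in diameter at either end. Origin: on its axis at mid-length, so 15 mm above what it lies on.
- v_block: Bright steel V-block, about 0.55 kg, 60 mm long (x), 45 mm wide (y), 42 mm high, with a 90 degree groove along x in its top; its sides across y are flat. Origin: centre of the underside, z up (groove up).
- small_ring: Small steel ring gauge, about 0.4 kg, lying flat: 54 mm outside, 21 mm bore, 28 mm high, dark knurled side, a green dot on top. Origin: centre of the underside, z up along the bore.
- large_ring: Large steel ring gauge, not wanted in either kit: 84 mm outside, 52 mm bore, 22 mm high, a yellow dot on top; it stands loose among the stock. Origin: centre of the underside.
- ref_ball: Reference ball, not wanted: white 25 mm ball on a steel round foot 56 mm across, 57 mm high in all, loose, just beyond the stock. Origin: centre of the underside.

How it is judged:
By the outcome, as a careful person would: the job done as asked, in the order asked, and still so for the second after the job is handed in, with the robot touching nothing.
It also fails if it takes over 134 s, if anything falls off the work surface, if the arm or the gripper's body presses on something with over 40 N, if the wrist force passes 120 N, or if a joint passes its speed limit or range.

## Working session

There is one attempt and no reset: what is moved stays moved. The work goes in short steps, Python scripts to look and compute and a tool call to move; the robot and the scene stay as the last step left them, time stands still between calls to the robot, and variables do not carry over. Pictures are saved under pics/ and viewed, about 12 in all and at most 16, crops included, and the job is handed in when it is done.

Besides the shell and the picture viewer there is one more tool, called after "Call:" as name(argument=value, ...) on one line, values as JSON. move_arm: Moves the arm, as the interface text tells. Its arguments: {"type":"object","properties":{"deltas":{"type":"array","items":{"type":"array","items":{"type":"number"}}},"claw":{"type":"number"},"squeeze":{"type":"number"}},"required":["deltas"]}

```bash
ls; mkdir -p pics
cat > h.py <<'E'
import numpy as np, cv2
from station import arm
def ray(cam,px):
    c=arm.calibration(cam);K=np.array(c["intrinsics"]);T=np.array(c["T"])
    d=np.linalg.inv(K)@[px[0],px[1],1]; s=d[:2]/d[2]; u=s.copy()
    for _ in range(20): u=s/(1+c["k1"]*(u@u))
    return T[:3,3],T[:3,:3]@np.array([u[0],-u[1],-1])
def at(cam,px,z):
    o,d=ray(cam,px); return (o+d*(z-o[2])/d[2])[:2]
def proj(cam,P):
    c=arm.calibration(cam);K=np.array(c["intrinsics"]);T=np.array(c["T"])
    p=T[:3,:3].T@(np.array(P)-T[:3,3]); s=np.array([p[0]/-p[2],-p[1]/-p[2]]); s=s*(1+c["k1"]*(s@s))
    return K[:2,:2]@s+K[:2,2]
def snap(cam,name,box=None,scale=1):
    f=arm.grab_frame(cam); g=f if box is None else f[box[1]:box[3],box[0]:box[2]]
    cv2.imwrite(f"pics/{name}.png",cv2.resize(g[...,::-1],None,fx=scale,fy=scale,interpolation=cv2.INTER_CUBIC)); return f
E
python3 - <<'E'
from h import *
print(arm.get_state(),arm.tcp_to_grasp)
t=snap("top","t0",scale=1.42);snap("side","s0",scale=1.42)
np.save("t0.npy",t)
for c in("top","side"): print(c,np.round(arm.calibration(c)["T"],3).tolist(),arm.calibration(c)["intrinsics"])
H=dict(blue_tray=.008,red_tray=.008,housing=.05,plug_gauge=.02,spindle=.02,v_block=.042,small_ring=.028,large_ring=.022,ref_ball=.02)
for n,h in H.items():
    for r in arm.masks_of(n,"top")[:2]:
        m=r["pixels"].astype(np.uint8); np.save(f"m_{n}.npy",m) if r is not None else 0
        ys,xs=np.nonzero(m); P=np.array([at("top",(x,y),h) for x,y in zip(xs[::3],ys[::3])])
        rect=cv2.minAreaRect((P*1000).astype(np.float32))
        print(n,round(r["score"],2),np.round(r["xy"]),np.round(at("top",r["xy"],h),3),"rect",np.round(rect[0]),np.round(rect[1]),round(rect[2],1))
    for r in arm.spot_point(n,"top")[:1]: print("   origin",round(r["score"],2),np.round(r["xy"],1),np.round(at("top",r["xy"],.015 if h==.02 and n!='ref_ball' else 0),3))
E
```

```text
pics
{'t': 0.0, 'q': array([-8.57889541e-01,  3.59373037e-01,  1.10687907e-02, -3.76858317e-04,
       -1.22411612e+00, -2.88091094e-01]), 'qd': array([-0.00073432, -0.00035574, -0.00088329,  0.00048374,  0.00134207,
        0.00112071]), 'joint_efforts': array([ 1.55980331e-03, -5.82714736e+01,  2.93058157e+01,  6.99683771e+00,
        6.84496423e-03, -1.33444414e-04]), 'eef_pos': array([ 0.27811683, -0.61482064,  0.40373092]), 'ee_rot': array([ 3.13993488e+00, -1.21801178e-04, -2.71690520e+00]), 'force': array([ 0.62247148,  0.06234648, -0.46788146]), 'moment': array([ 0.0317247 , -0.07211413,  0.0121153 ]), 'width': 0.08740517328598835} 0.1593
top [[-0.006, 0.999, -0.05, 0.552], [-1.0, -0.006, -0.009, 0.009], [-0.009, 0.05, 0.999, 1.094], [0.0, 0.0, 0.0, 1.0]] [[507.10210783   0.         274.36309459]
 [  0.         507.10210783 209.38828777]
 [  0.           0.           1.        ]]
side [[-0.92, 0.267, -0.286, 0.352], [-0.391, -0.651, 0.65, 0.643], [-0.013, 0.71, 0.704, 0.774], [0.0, 0.0, 0.0, 1.0]] [[386.19155385   0.         282.60968623]
 [  0.         386.19155385 213.53597
[... 561 characters left out ...]
] rect [ 643. -132.] [ 33. 149.] 81.2
spindle 0.2 [285. 172.] [ 0.686 -0.004] rect [659.   1.] [80. 81.] 44.6
   origin 0.72 [347.7 190.5] [ 0.646 -0.138]
v_block 0.74 [347. 191.] [ 0.643 -0.133] rect [ 641. -129.] [ 34. 149.] 79.0
v_block 0.57 [222. 191.] [0.644 0.129] rect [646. 133.] [62. 46.] 29.7
   origin 0.74 [224.6 191. ] [0.648 0.127]
small_ring 0.76 [342. 283.] [ 0.45  -0.123] rect [ 443. -128.] [50. 52.] 89.5
   origin 0.65 [340.4 284.4] [ 0.445 -0.122]
large_ring 0.9 [286. 176.] [ 0.678 -0.006] rect [659.   2.] [80. 79.] 4.7
   origin 0.68 [277.7 181.6] [0.668 0.011]
ref_ball 0.86 [222. 122.] [0.796 0.13 ] rect [790. 127.] [51. 51.] 26.4
   origin 0.66 [223.9 123.7] [0.796 0.128]
```

View pics/t0.png

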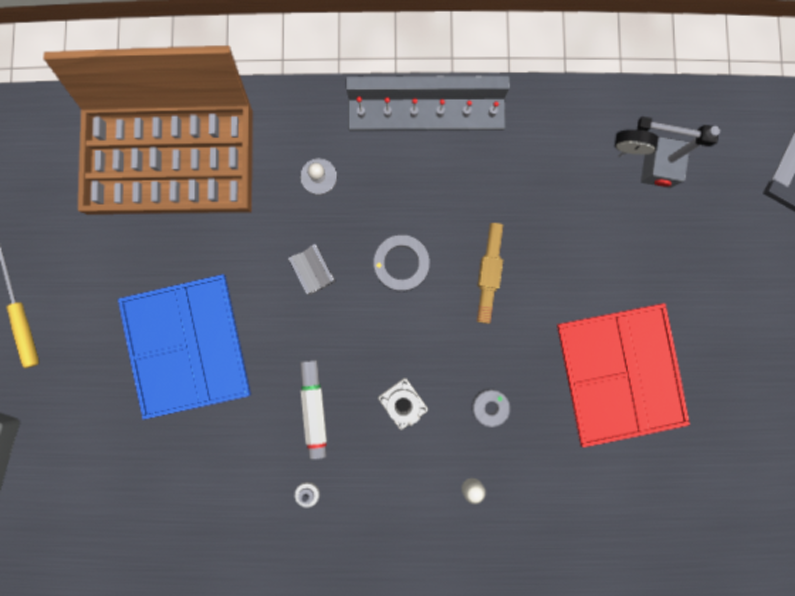

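View pics/s0.png

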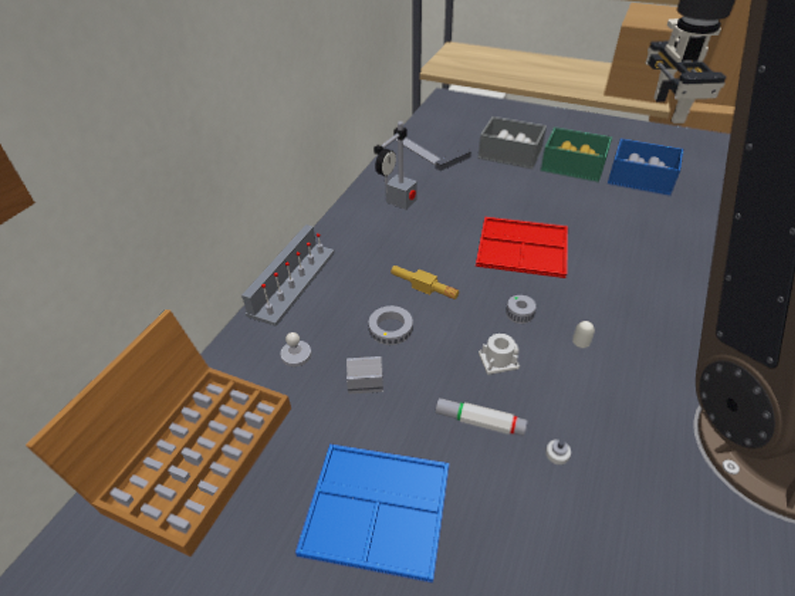

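The top picture matches the detections: the trays' long pockets are on the −y side, and the housing, plug gauge, spindle, V-block and small ring sit where reported. The top `v_block` mask was the spindle, so I use the second one. Next I fit model silhouettes for accurate poses.

```bash
cat > fit.py <<'E'
from h import *
from scipy.optimize import minimize
def box(x0,x1,y,z0,z1): return np.array([(a,b,c) for a in(x0,x1) for b in(-y,y) for c in(z0,z1)])
def cylx(x0,x1,r,z): t=np.linspace(0,6.28,16); return np.array([(a,r*np.cos(k),z+r*np.sin(k)) for a in(x0,x1) for k in t])
def cylz(r,z0,z1): t=np.linspace(0,6.28,32); return np.array([(r*np.cos(k),r*np.sin(k),c) for c in(z0,z1) for k in t])
M=dict(blue_tray=[box(-.094,.094,.084,0,.012)],housing=[box(-.03,.03,.026,0,.01),cylz(.024,0,.05)],
 plug_gauge=[cylx(-.05,.03,.0155,.015),cylx(-.072,.072,.013,.015)],spindle=[box(-.022,.022,.015,0,.03),cylx(-.075,.075,.01,.015)],
 v_block=[box(-.03,.03,.0225,0,.042)],small_ring=[cylz(.027,0,.028)],large_ring=[cylz(.042,0,.022)],ref_ball=[cylz(.028,0,.006)])
M["red_tray"]=M["blue_tray"]
def sil(n,cam,p,dz=0):
    c,s=np.cos(p[2]),np.sin(p[2]); im=np.zeros((840,1120),np.uint8)
    for pts in M[n]:
        W=np.c_[p[0]+c*pts[:,0]-s*pts[:,1],p[1]+s*pts[:,0]+c*pts[:,1],pts[:,2]+dz]
        q=np.array([proj(cam,w) for w in W],np.float32)*2+.5
        cv2.fillConvexPoly(im,np.round(cv2.convexHull(q)*16).astype(np.int32),255,cv2.LINE_AA,4)
    return cv2.resize(im,(560,420),interpolation=cv2.INTER_AREA)/255.
def fit(n,p0,masks,dz=0):
    def cost(u):
        p=[p0[0]+u[0]/1000,p0[1]+u[1]/1000,p0[2]+u[2]/100]; t=0
        for cam,m in masks.items():
            s=sil(n,cam,p,dz); t+=1-np.minimum(s,m).sum()/np.maximum(s,m).sum()
        return t/len(masks)
    r=minimize(cost,[0,0,0],method="Nelder-Mead",options=dict(initial_simplex=[[0,0,0],[8,0,0],[0,8,0],[0,0,12]],maxfev=120,xatol=.1,fatol=1e-4))
    u=r.x; return round(p0[0]*1000+u[0],1),round(p0[1]*1000+u[1],1),round(np.degrees(p0[2]+u[2]/100),1),round(r.fun,3)
E
python3 - <<'E'
from fit import *
G=dict(blue_tray=(.534,.334,13),red_tray=(.49,-.333,11),housing=(.449,.002,36.5),plug_gauge=(.439,.135,6),spindle=(.643,-.133,-9),v_block=(.647,.129,28),small_ring=(.444,-.125,0))
for n,g in G.items():
    p0=(g[0],g[1],np.radians(g[2])); ms={}
    for cam in("top","side"):
        e=proj(cam,(g[0],g[1],.01)); c=[r for r in arm.masks_of(n,cam) if np.hypot(*(r["xy"]-e))<18]
        if c: ms[cam]=c[0]["pixels"].astype(float)
    print(n,{c:fit(n,p0,{c:m}) for c,m in ms.items()},"both",fit(n,p0,ms))
print(arm.get_state()["t"])
E
```

```text
blue_tray {'top': (np.float64(534.1), np.float64(334.4), np.float64(12.7), np.float64(0.023)), 'side': (np.float64(534.5), np.float64(330.2), np.float64(12.4), np.float64(0.021))} both (np.float64(534.3), np.float64(332.2), np.float64(12.7), np.float64(0.035))
red_tray {'top': (np.float64(487.4), np.float64(-334.0), np.float64(11.0), np.float64(0.021)), 'side': (np.float64(489.3), np.float64(-336.7), np.float64(11.3), np.float64(0.05))} both (np.float64(487.7), np.float64(-334.3), np.float64(10.8), np.float64(0.038))Traceback (most recent call last):
  File "<stdin>", line 8, in <module>
  File "fit.py", line 23, in fit
    r=minimize(cost,[0,0,0],method="Nelder-Mead",options=dict(initial_simplex=[[0,0,0],[8,0,0],[0,8,0],[0,0,12]],maxfev=120,xatol=.1,fatol=1e-4))
    res = _minimize_neldermead(fun, x0, args, callback, bounds=bounds,
                               **options)
    fxr = func(xr)
    fx = function(np.copy(x), *(wrapper_args + args))
  File "fit.py", line 21, in cost
    s=sil(n,cam,p,dz); t+=1-np.minimum(s,m).sum()/np.maximum(s,m).sum()
  File "fit.py", line 14, in sil
    q=np.array([proj(cam,w) for w in W],np.float32)*2+.5
                ~~~~^^^^^^^
  File "h.py", line 11, in proj
    c=arm.calibration(cam);K=np.array(c["intrinsics"]);T=np.array(c["T"])
ValueError: time passes only in moves, steps and waits
```

```bash
python3 - <<'E'
s=open('h.py').read()
s=s.replace('def ray','CAL={c:arm.calibration(c) for c in("top","side")}\ndef ray',1).replace('c=arm.calibration(cam)','c=CAL[cam]')
open('h.py','w').write(s)
E
python3 - <<'E'
from fit import *
G=dict(housing=(.449,.002,36.5),plug_gauge=(.439,.135,6),spindle=(.643,-.133,-9),v_block=(.647,.129,28),small_ring=(.444,-.125,0))
for n,g in G.items():
    p0=(g[0],g[1],np.radians(g[2])); ms={}
    for cam in("top","side"):
        e=proj(cam,(g[0],g[1],.01)); c=[r for r in arm.masks_of(n,cam) if np.hypot(*(r["xy"]-e))<18]
        if c: ms[cam]=c[0]["pixels"].astype(float)
    print(n,{c:np.array(fit(n,p0,{c:m})).tolist() for c,m in ms.items()},"both",np.array(fit(n,p0,ms)).tolist())
print(arm.get_state()["t"])
E
```

```text
housing {'top': [446.5, 0.2, 36.1, 0.075], 'side': [447.3, -2.4, 32.8, 0.132]} both [446.8, -0.0, 35.8, 0.111]
plug_gauge {'top': [440.4, 135.6, 5.8, 0.075], 'side': [441.1, 132.0, 5.9, 0.13]} both [440.7, 134.6, 5.6, 0.137]
spindle {'top': [642.9, -132.1, -8.4, 0.085], 'side': [642.5, -134.2, -8.3, 0.108]} both [642.8, -132.6, -8.2, 0.11]
v_block {'top': [648.2, 134.5, 27.4, 0.095], 'side': [649.1, 131.2, 28.2, 0.127]} both [648.0, 133.7, 27.9, 0.119]
small_ring {'top': [442.6, -129.4, 3.4, 0.21], 'side': [442.3, -133.6, 4.4, 0.098]} both [442.0, -130.5, 1.5, 0.158]
1.8
```

Call:
move_arm(deltas=[[8.4,30.7,-5,0,0,0.6],[8.4,30.7,-5,0,0,0.6],[8.4,30.7,-5,0,0,0.6],[8.4,30.7,-5,0,0,0.6],[8.4,30.7,-5,0,0,0.6]], claw=0, squeeze=30)

```text
t: 2.22
eef_pos: [0.3202, -0.4602, 0.3794]
ee_rot: [-3.141, 0.0, -2.664]
force: [1.1, 0.3, 0.3]
width: 0.0876
```

Call:
move_arm(deltas=[[8.4,30.7,-5,0,0,0.6],[8.4,30.7,-5,0,0,0.6],[8.4,30.7,-5,0,0,0.6],[8.4,30.7,-5,0,0,0.6],[8.4,30.7,-5,0,0,0.6]])

```text
t: 2.63
eef_pos: [0.3622, -0.3066, 0.3547]
ee_rot: [-3.141, 0.0, -2.612]
force: [0.8, 0.8, -0.1]
width: 0.0876
```

Call:
move_arm(deltas=[[8.4,30.7,-5,0,0,0.6],[8.4,30.7,-5,0,0,0.6],[8.4,30.7,-5,0,0,0.6],[8.4,30.7,-5,0,0,0.6],[8.4,30.7,-5,0,0,0.6]])

```text
t: 3.05
eef_pos: [0.4042, -0.153, 0.3299]
ee_rot: [-3.141, 0.001, -2.559]
force: [0.9, 0.2, -0.0]
width: 0.0877
```

Call:
move_arm(deltas=[[8.4,30.7,-5,0,0,0.6],[8.4,30.7,-5,0,0,0.6],[8.4,30.7,-5,0,0,0.6],[8.4,30.7,-5,0,0,0.6],[8.4,30.7,-5,0,0,0.6]])

```text
t: 3.47
eef_pos: [0.4463, 0.0007, 0.3049]
ee_rot: [-3.141, 0.001, -2.506]
force: [0.2, -2.3, 0.1]
width: 0.0875
```

Call:
move_arm(deltas=[[0,0,0,0,0,0],[0,0,0,0,0,0],[0,0,0,0,0,0],[0,0,0,0,0,0],[0,0,0,0,0,0]])

```text
t: 3.88
eef_pos: [0.4459, -0.0019, 0.3049]
ee_rot: [-3.142, 0.0, -2.509]
force: [0.0, -0.7, 0.7]
width: 0.0875
```

Call:
move_arm(deltas=[[1,0.5,-25,0,0,0],[0,0,-25,0,0,0],[0,0,-25,0,0,0],[0,0,-24,0,0,0],[0,0,-12,0,0,0]])

```text
t: 4.3
eef_pos: [0.4462, -0.0017, 0.1916]
ee_rot: [3.141, -0.002, -2.509]
force: [-1.2, -0.5, -0.3]
width: 0.0877
```

Call:
move_arm(deltas=[[0,0,0,0,0,0],[0,0,0,0,0,0],[0,0,0,0,0,0],[0,0,0,0,0,0],[0,0,0,0,0,0]], claw=160, squeeze=25)

```text
t: 4.72
eef_pos: [0.4476, -0.0005, 0.1947]
ee_rot: [-3.141, 0.002, -2.507]
force: [-0.4, 0.0, -0.8]
width: 0.06
```

Call:
move_arm(deltas=[[0,0,0,0,0,0],[0,0,0,0,0,0],[0,0,0,0,0,0],[0,0,5,0,0,0],[0,0,10,0,0,0]])

```text
t: 5.13
eef_pos: [0.4465, -0.0007, 0.2081]
ee_rot: [3.141, -0.002, -2.508]
force: [-0.6, 0.4, -1.0]
width: 0.0483
```

Call:
move_arm(deltas=[[0,0,20,0,0,0],[0,10,20,0,0,0],[2,22,8,0,0,-1.6],[2,24,0,0,0,-1.6],[2,24,0,0,0,-1.6]])

```text
t: 5.55
eef_pos: [0.453, 0.0802, 0.2577]
ee_rot: [3.141, 0.002, -2.594]
force: [0.7, -0.9, -2.5]
width: 0.048
```

Call:
move_arm(deltas=[[2.5,24,0,0,0,-2],[2.5,24,0,0,0,-2],[2.5,24,0,0,0,-2],[2.5,24,0,0,0,-2],[2.5,24,0,0,0,-2]])

```text
t: 5.97
eef_pos: [0.4653, 0.2006, 0.2567]
ee_rot: [3.142, -0.001, -2.767]
force: [0.8, -0.9, -1.3]
width: 0.048
```

Call:
move_arm(deltas=[[3,24,0,0,0,-2],[3,24,0,0,0,-2],[3,24,0,0,0,-2],[3,24,0,0,0,-2],[3,20,0,0,0,-1]])

```text
t: 6.38
eef_pos: [0.4805, 0.317, 0.2566]
ee_rot: [-3.141, -0.0, -2.924]
force: [0.6, -0.0, -1.3]
width: 0.0482
```

Call:
move_arm(deltas=[[1,14,0,0,0,0],[1,4,0,0,0,0],[0,0,0,0,0,0],[0,0,0,0,0,0],[0,0,0,0,0,0]])

```text
t: 6.8
eef_pos: [0.4824, 0.3325, 0.2566]
ee_rot: [-3.141, -0.001, -2.923]
force: [0.3, 0.6, -1.3]
width: 0.0486
```

Call:
move_arm(deltas=[[0,13,-5,0,0,0],[0,12,-10,0,0,0],[0,0,-20,0,0,0],[0,0,-12,0,0,0],[0,0,-5,0,0,0]])

```text
t: 7.22
eef_pos: [0.482, 0.3583, 0.202]
ee_rot: [-3.14, -0.003, -2.923]
force: [-0.4, -0.8, -1.3]
width: 0.0482
```

Call:
move_arm(deltas=[[0,0,-2,0,0,0],[0,0,-1,0,0,0],[0,0,0,0,0,0],[0,0,0,0,0,0],[0,0,0,0,0,0]])

```text
t: 7.63
eef_pos: [0.4829, 0.3587, 0.2024]
ee_rot: [3.141, 0.001, -2.923]
force: [0.3, -0.2, -1.2]
width: 0.0482
```

Run:
```python
from h import *
snap("side","s1",(190,290,330,420),5)
```

Call:
move_arm(deltas=[[0,0,-1,0,0,0],[0,0,-1,0,0,0],[0,0,-0.5,0,0,0],[0,0,-0.5,0,0,0],[0,0,0,0,0,0]])

```text
t: 8.1
eef_pos: [0.4826, 0.3585, 0.1985]
ee_rot: [-3.141, -0.0, -2.923]
force: [0.3, 0.2, -2.0]
width: 0.0482
```

View pics/s1.png

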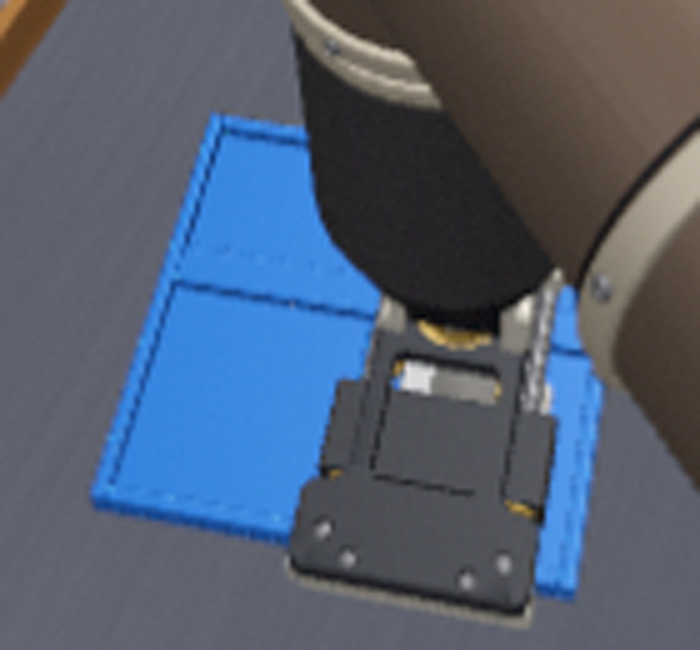

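The housing is over the near square pocket, though the gripper hides it. I keep lowering it to feel for contact.

Call:
move_arm(deltas=[[0,0,-0.5,0,0,0],[0,0,-0.5,0,0,0],[0,0,-0.3,0,0,0],[0,0,0,0,0,0],[0,0,0,0,0,0]])

```text
t: 8.52
eef_pos: [0.4826, 0.3585, 0.1983]
ee_rot: [3.142, 0.0, -2.922]
force: [-3.1, -1.9, 7.1]
width: 0.048
```

Call:
move_arm(deltas=[[0,0,0,0,0,0],[0,0,0,0,0,0],[0,0,0,0,0,0],[0,0,0,0,0,0],[0,0,6,0,0,0]], claw=0)

```text
t: 8.93
eef_pos: [0.4824, 0.3582, 0.2024]
ee_rot: [-3.14, -0.002, -2.923]
force: [0.6, -0.9, -0.3]
width: 0.0759
```

Call:
move_arm(deltas=[[0,0,15,0,0,0],[0,0,22,0,0,0],[0,0,22,0,0,0],[-4,-21,5,0,0,-0.7],[-4,-21,0,0,0,-0.7]])

```text
t: 9.35
eef_pos: [0.4752, 0.3173, 0.2698]
ee_rot: [3.139, 0.004, -2.946]
force: [-0.2, -0.3, -0.1]
width: 0.0877
```

Call:
move_arm(deltas=[[-5,-26,0,0,0,-0.8],[-5,-26,0,0,0,-0.8],[-5,-26,0,0,0,-0.8],[-5,-26,0,0,0,-0.8],[-5,-26,0,0,0,-0.8]])

```text
t: 9.77
eef_pos: [0.4493, 0.1853, 0.2678]
ee_rot: [3.141, 0.001, -3.017]
force: [0.6, -1.0, 0.0]
width: 0.0878
```

Call:
move_arm(deltas=[[-5,-26,0,0,0,-0.8],[-4,-20,0,0,0,-0.6],[0,-6,0,0,0,0],[0,0,0,0,0,0],[0,0,0,0,0,0]])

```text
t: 10.18
eef_pos: [0.4411, 0.1348, 0.2679]
ee_rot: [3.141, 0.001, -3.042]
force: [-0.0, 0.4, 0.3]
width: 0.0875
```

Run:
```python
from fit import *
snap("top","t1",(60,160,330,340),3)
for n,g in dict(blue_tray=(.534,.333,12.6),plug_gauge=(.4407,.134,5.8),housing=(.482,.358,12.6)).items():
    for r in arm.masks_of(n,"top"):
        if np.hypot(*(r["xy"]-proj("top",(g[0],g[1],.02))))<20: print(n,np.array(fit(n,(g[0],g[1],np.radians(g[2])),{"top":r["pixels"].astype(float)},.004 if n=='housing' else 0)).tolist())
```

```text
blue_tray [533.8, 335.0, 12.1, 0.152]
housing [482.5, 360.0, 13.3, 0.071]
```

View pics/t1.png

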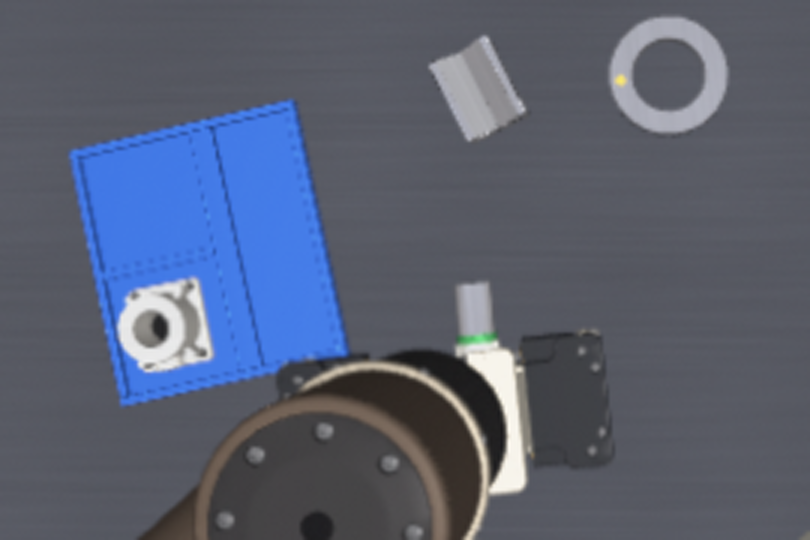

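Call:
move_arm(deltas=[[0,0,-24,0,0,0],[0,0,-25,0,0,0],[0,0,-20,0,0,0],[0,0,-10,0,0,0],[0,0,0,0,0,0]], claw=0)

```text
t: 10.8
eef_pos: [0.44, 0.1345, 0.1861]
ee_rot: [-3.139, -0.004, -3.041]
force: [0.1, 2.0, 0.9]
width: 0.0878
```

Call:
move_arm(deltas=[[0,0,0,0,0,0],[0,0,0,0,0,0],[0,0,0,0,0,0],[0,0,0,0,0,0],[0,0,0,0,0,0]], claw=190, squeeze=40)

```text
t: 11.22
eef_pos: [0.4408, 0.1347, 0.1891]
ee_rot: [3.141, 0.001, -3.041]
force: [-0.8, -0.5, 0.9]
width: 0.0597
```

Call:
move_arm(deltas=[[0,0,0,0,0,0],[0,0,0,0,0,0],[0,0,0,0,0,0],[0,0,0,0,0,0],[0,0,0,0,0,0]])

```text
t: 11.63
eef_pos: [0.4407, 0.1344, 0.1884]
ee_rot: [-3.141, -0.0, -3.041]
force: [0.1, -0.3, 2.3]
width: 0.0297
```

Housing stands flat and centred in the near pocket (about 165,325 in the crop). The plug is gripped (29.7 mm opening).

Call:
move_arm(deltas=[[0,0,5,0,0,0],[0,0,15,0,0,0],[0,0,22,0,0,0],[4,5,20,0,0,0.3],[10,15,0,0,0,0.6]])

```text
t: 12.05
eef_pos: [0.4544, 0.1538, 0.2537]
ee_rot: [3.14, 0.003, -3.026]
force: [-0.2, 0.2, -3.7]
width: 0.0294
```

Call:
move_arm(deltas=[[15,21,0,0,0,1],[15,21,0,0,0,1],[15,21,0,0,0,1],[15,21,0,0,0,1],[15,21,0,0,0,1]])

```text
t: 12.47
eef_pos: [0.53, 0.2603, 0.2501]
ee_rot: [-3.141, -0.001, -2.938]
force: [0.7, -0.7, -2.0]
width: 0.0295
```

Call:
move_arm(deltas=[[10,15,0,0,0,0.8],[5,9,0,0,0,0],[0.5,0,0,0,0,0],[0,0,0,0,0,0],[0,0,0,0,0,0]])

```text
t: 12.88
eef_pos: [0.5444, 0.2827, 0.25]
ee_rot: [-3.141, -0.002, -2.925]
force: [0.3, -0.3, -3.9]
width: 0.0294
```

Run:
```python
from fit import *
snap("side","s2",(190,260,400,420),4)
for n in("plug_gauge","blue_tray"):
  for c in("side","top"):
    for r in arm.masks_of(n,c)[:1]:
        g=(.534,.333,12.4) if n=="blue_tray" else (.545,.2835,12.4)
        print(n,c,round(r["score"],2),np.array(fit(n,(g[0],g[1],np.radians(g[2])),{c:r["pixels"].astype(float)},.062 if n=='plug_gauge' else 0)).tolist())
```

```text
plug_gauge side 0.74 [568.0, 287.6, 9.2, 0.864]
plug_gauge top 0.55 [545.0, 283.5, 12.4, 1.0]
blue_tray side 0.79 [534.6, 331.2, 12.7, 0.373]
blue_tray top 0.95 [533.8, 335.3, 12.1, 0.152]
```

Call:
move_arm(deltas=[[0.5,0.5,-15,0,0,0],[0,0,-20,0,0,0],[0,0,-12,0,0,0],[0,0,-5,0,0,0],[0,0,-2,0,0,0]])

```text
t: 13.55
eef_pos: [0.5454, 0.2836, 0.1953]
ee_rot: [-3.14, -0.002, -2.925]
force: [-0.3, -0.1, -3.5]
width: 0.0298
```

Call:
move_arm(deltas=[[0,0,-1,0,0,0],[0,0,-0.5,0,0,0],[0,0,-0.5,0,0,0],[0,0,-0.5,0,0,0],[0,0,0,0,0,0]])

```text
t: 13.97
eef_pos: [0.5458, 0.2841, 0.1943]
ee_rot: [3.141, 0.001, -2.924]
force: [0.1, 0.5, -3.6]
width: 0.0296
```

View pics/s2.png

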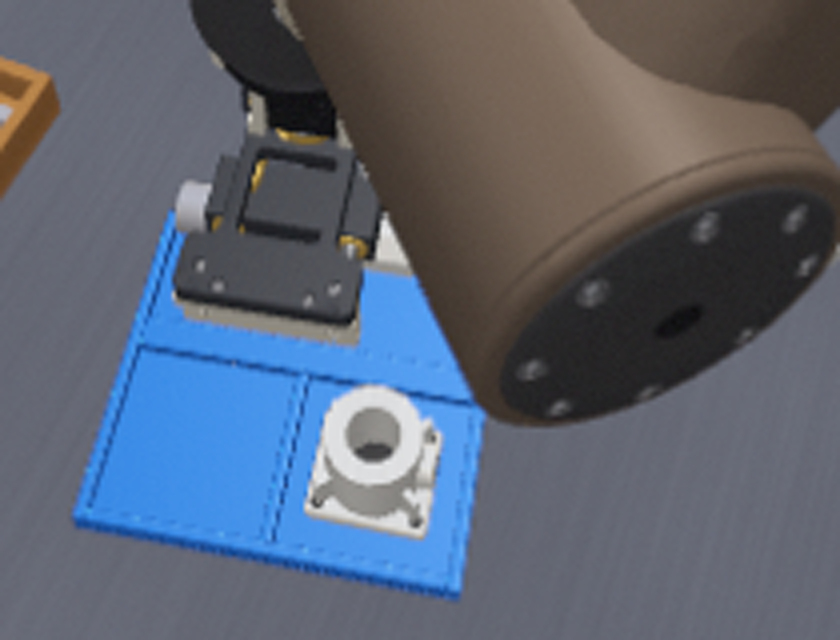

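The housing is well inside its pocket in the side view too, and the plug end is visible over the long pocket. I continue to contact.

Call:
move_arm(deltas=[[0,0,-0.5,0,0,0],[0,0,-0.5,0,0,0],[0,0,-0.4,0,0,0],[0,0,0,0,0,0],[0,0,0,0,0,0]])

```text
t: 14.38
eef_pos: [0.5457, 0.284, 0.1925]
ee_rot: [3.142, 0.0, -2.924]
force: [-1.3, 0.7, -3.3]
width: 0.0293
```

Call:
move_arm(deltas=[[0,0,-0.4,0,0,0],[0,0,-0.4,0,0,0],[0,0,0,0,0,0],[0,0,0,0,0,0],[0,0,0,0,0,0]])

```text
t: 14.8
eef_pos: [0.5457, 0.284, 0.1925]
ee_rot: [3.142, 0.0, -2.924]
force: [-2.6, -0.0, 5.2]
width: 0.0293
```

Call:
move_arm(deltas=[[0,0,0,0,0,0],[0,0,0,0,0,0],[0,0,0,0,0,0],[0,0,3,0,0,0],[0,0,10,0,0,0]], claw=110)

```text
t: 15.22
eef_pos: [0.5453, 0.2836, 0.2036]
ee_rot: [-3.14, -0.002, -2.925]
force: [-0.3, -0.5, -0.0]
width: 0.0491
```

Call:
move_arm(deltas=[[0,0,20,0,0,0],[0,0,22,0,0,0],[2,-8,15,0,0,0],[5,-18,0,0,0,-1],[6,-26,0,0,0,-1.4]])

```text
t: 15.63
eef_pos: [0.5592, 0.2331, 0.2641]
ee_rot: [3.14, 0.004, -2.965]
force: [0.5, -0.3, 0.2]
width: 0.0499
```

Call:
move_arm(deltas=[[6,-26,0,0,0,-1.4],[6,-26,0,0,0,-1.4],[6,-26,0,0,0,-1.4],[6,-26,0,0,0,-1.4],[6,-26,0,0,0,-1.4]], claw=60)

```text
t: 16.05
eef_pos: [0.5889, 0.1008, 0.2628]
ee_rot: [3.141, 0.001, -3.09]
force: [-0.2, 0.3, -0.5]
width: 0.0669
```

Call:
move_arm(deltas=[[6,-26,0,0,0,-1.4],[6,-26,0,0,0,-1.4],[6,-26,0,0,0,-1.4],[6,-26,0,0,0,-1.4],[6,-26,0,0,0,-1.4]])

```text
t: 16.47
eef_pos: [0.6189, -0.0293, 0.2627]
ee_rot: [3.141, 0.001, 3.071]
force: [0.4, 0.2, -0.7]
width: 0.0672
```

Call:
move_arm(deltas=[[6,-26,0,0,0,-1.4],[6,-26,0,0,0,-1.4],[6,-26,0,0,0,-1.4],[4,-16,0,0,0,-0.4],[2,-8,0,0,0,0]])

```text
t: 16.88
eef_pos: [0.643, -0.1322, 0.2624]
ee_rot: [-3.141, 0.001, 2.99]
force: [-0.7, -0.0, 0.5]
width: 0.0671
```

Run:
```python
from fit import *
snap("top","t2",(60,120,400,340),2.3)
print(arm.get_state()["q"],arm.get_state()["eef_pos"],arm.get_state()["ee_rot"])
for r in arm.masks_of("spindle","top")[:1]: print(np.round(r["xy"]),round(r["score"],2),int(r["pixels"].sum()))
for n,g in dict(plug_gauge=(.5457,.284,12.5,.004),v_block=(.6486,.1328,27.8,0)).items():
    for c in("top","side"):
      for r in arm.masks_of(n,c):
        if np.hypot(*(r["xy"]-proj(c,(g[0],g[1],.02))))<25: print(n,c,round(r["score"],2),np.array(fit(n,(g[0],g[1],np.radians(g[2])),{c:r["pixels"].astype(float)},g[3])).tolist());break
```

```text
[ 9.33814220e-02  4.43671325e-01 -2.04835624e-01  5.47689722e-04
 -9.21689862e-01 -1.81583348e+00] [ 0.64306496 -0.13250141  0.26228388] [-3.14131461e+00  6.87429253e-04  2.99026795e+00]
[345. 217.] 0.69 270
plug_gauge top 0.63 [546.7, 286.2, 11.8, 0.076]
```

Call:
move_arm(deltas=[[0,-0.5,-20,0,0,0.3],[0,0,-25,0,0,0],[0,0,-18,0,0,0],[0,0,-10,0,0,0],[0,0,0,0,0,0]])

```text
t: 17.6
eef_pos: [0.6418, -0.1296, 0.1864]
ee_rot: [-3.141, -0.004, 2.998]
force: [0.1, -0.3, 0.1]
width: 0.0671
```

Call:
move_arm(deltas=[[0,0,0,0,0,0],[0,0,0,0,0,0],[0,0,0,0,0,0],[0,0,0,0,0,0],[0,0,0,0,0,0]], claw=190, squeeze=45)

```text
t: 18.02
eef_pos: [0.6429, -0.1305, 0.1896]
ee_rot: [3.141, 0.001, 2.997]
force: [-0.1, 0.6, -0.3]
width: 0.039
```

Call:
move_arm(deltas=[[0,0,0,0,0,0],[0,0,0,0,0,0],[0,0,0,0,0,0],[0,0,0,0,0,0],[0,0,0,0,0,0]])

```text
t: 18.43
eef_pos: [0.6428, -0.1308, 0.1893]
ee_rot: [-3.141, 0.001, 2.997]
force: [-1.8, -2.0, 5.7]
width: 0.0296
```

View pics/t2.png

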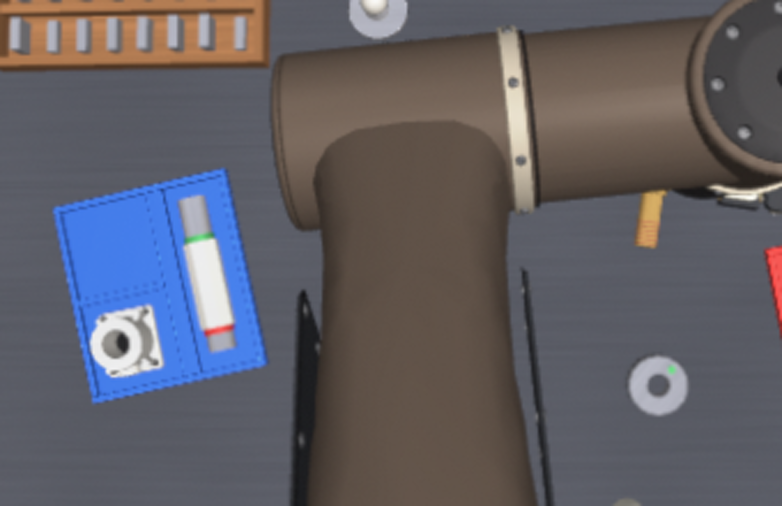

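Blue kit: housing in the near square pocket and plug in the long pocket, both clear of the ridges. Spindle is gripped; I carry it to the red tray.

Call:
move_arm(deltas=[[0,0,5,0,0,0],[0,0,15,0,0,0],[0,0,20,0,0,0],[-5,-8,20,0,0,0.5],[-10,-17,0,0,0,1]])

```text
t: 18.85
eef_pos: [0.6296, -0.1543, 0.2522]
ee_rot: [3.141, 0.005, 3.026]
force: [0.8, -0.6, -3.8]
width: 0.0296
```

Call:
move_arm(deltas=[[-13,-23,0,0,0,1.8],[-13,-23,0,0,0,1.8],[-13,-23,0,0,0,1.8],[-13,-23,0,0,0,1.8],[-13,-23,0,0,0,1.8]])

```text
t: 19.27
eef_pos: [0.5615, -0.2711, 0.2479]
ee_rot: [3.141, -0.001, -3.101]
force: [0.5, -0.2, -4.1]
width: 0.0294
```

Call:
move_arm(deltas=[[-13,-23,0,0,0,1.8],[-13,-23,0,0,0,1.8],[-13,-23,0,0,0,1.8],[-13,-23,0,0,0,1.8],[-8,-14,0,0,0,1.5]])

```text
t: 19.68
eef_pos: [0.5008, -0.3779, 0.2478]
ee_rot: [3.14, -0.002, -2.951]
force: [-0.3, -0.1, -4.4]
width: 0.0297
```

Call:
move_arm(deltas=[[-4,-7,0,0,0,0.3],[0,0,0,0,0,0],[0,0,0,0,0,0],[0,0,0,0,0,0],[0,0,0,0,0,0]])

```text
t: 20.1
eef_pos: [0.4992, -0.3826, 0.2485]
ee_rot: [3.141, -0.0, -2.945]
force: [0.1, 0.2, -4.5]
width: 0.0296
```

Call:
move_arm(deltas=[[-1.5,-1.5,-15,0,0,0],[0,0,-20,0,0,0],[0,0,-12,0,0,0],[0,0,-4,0,0,0],[0,0,-2,0,0,0]])

```text
t: 20.52
eef_pos: [0.4973, -0.3845, 0.1947]
ee_rot: [3.141, -0.002, -2.945]
force: [0.0, -0.5, -4.6]
width: 0.0295
```

Call:
move_arm(deltas=[[0,0,-0.5,0,0,0],[0,0,-0.5,0,0,0],[0,0,-0.5,0,0,0],[0,0,0,0,0,0],[0,0,0,0,0,0]])

```text
t: 20.93
eef_pos: [0.4973, -0.3851, 0.1947]
ee_rot: [-3.141, 0.001, -2.945]
force: [0.3, 0.3, -4.9]
width: 0.0297
```

Run:
```python
from h import *
snap("side","s3",(310,130,420,220),6)
```

```text
(no output)
```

View pics/s3.png

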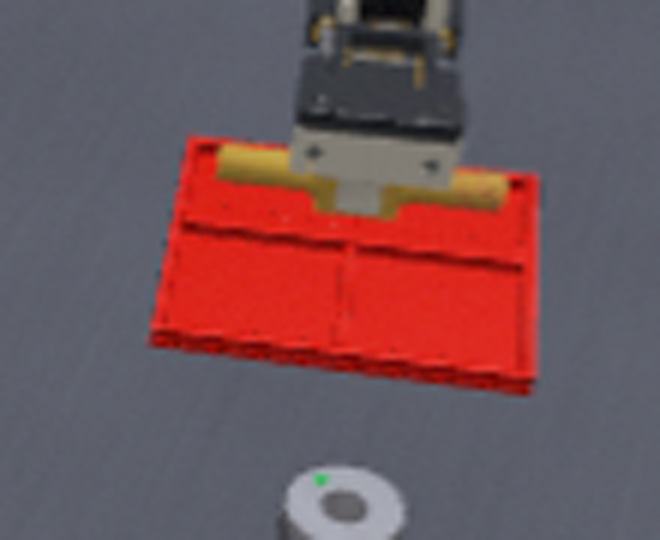

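The spindle sits inside the long pocket outline, just above the floor. I lower it to contact.

Call:
move_arm(deltas=[[0,0,-0.5,0,0,0],[0,0,-0.4,0,0,0],[0,0,-0.4,0,0,0],[0,0,0,0,0,0],[0,0,0,0,0,0]])

```text
t: 21.4
eef_pos: [0.4972, -0.385, 0.1933]
ee_rot: [-3.141, 0.0, -2.945]
force: [-0.9, 2.2, 2.8]
width: 0.0298
```

Call:
move_arm(deltas=[[0,0,-0.3,0,0,0],[0,0,0,0,0,0],[0,0,0,0,0,0],[0,0,0,0,0,0],[0,0,0,0,0,0]])

```text
t: 21.82
eef_pos: [0.4972, -0.385, 0.1933]
ee_rot: [-3.141, 0.0, -2.945]
force: [-2.9, 2.4, 5.4]
width: 0.0294
```

Call:
move_arm(deltas=[[0,0,0,0,0,0],[0,0,0,0,0,0],[0,0,0,0,0,0],[0,0,3,0,0,0],[0,0,10,0,0,0]], claw=110)

```text
t: 22.23
eef_pos: [0.4967, -0.3848, 0.2045]
ee_rot: [3.14, -0.002, -2.946]
force: [-0.5, -0.2, 0.5]
width: 0.049
```

Call:
move_arm(deltas=[[0,0,20,0,0,0],[0,0,22,0,0,0],[3,10,15,0,0,0],[6,20,0,0,0,0.5],[8,27,0,0,0,0.9]], claw=30)

```text
t: 22.65
eef_pos: [0.5144, -0.3287, 0.2648]
ee_rot: [-3.14, 0.003, -2.923]
force: [0.0, 0.6, -1.1]
width: 0.0754
```

Call:
move_arm(deltas=[[8,27,0,0,0,0.9],[8,27,0,0,0,0.9],[8,27,0,0,0,0.9],[8,27,0,0,0,0.9],[8,27,0,0,0,0.9]])

```text
t: 23.07
eef_pos: [0.5546, -0.1917, 0.2637]
ee_rot: [-3.141, 0.001, -2.842]
force: [0.2, -0.0, 0.5]
width: 0.0776
```

Call:
move_arm(deltas=[[8,27,0,0,0,0.9],[8,27,0,0,0,0.9],[8,27,0,0,0,0.9],[8,27,0,0,0,0.9],[8,27,0,0,0,0.9]])

```text
t: 23.48
eef_pos: [0.5946, -0.0566, 0.2637]
ee_rot: [-3.141, 0.001, -2.763]
force: [0.4, -0.1, -0.2]
width: 0.0776
```

Call:
move_arm(deltas=[[8,27,0,0,0,0.9],[8,27,0,0,0,0.9],[8,27,0,0,0,0.9],[8,27,0,0,0,0.9],[8,27,0,0,0,0.9]])

```text
t: 23.9
eef_pos: [0.6345, 0.0785, 0.2636]
ee_rot: [-3.141, 0.001, -2.684]
force: [-0.0, 0.4, 0.4]
width: 0.0774
```

Call:
move_arm(deltas=[[8,27,0,0,0,0.9],[5,17,0,0,0,0.7],[2,7,0,0,0,0],[0,0,0,0,0,0],[0,0,0,0,0,0]])

```text
t: 24.32
eef_pos: [0.6489, 0.1277, 0.2627]
ee_rot: [3.142, -0.0, -2.657]
force: [-0.0, -0.2, 0.8]
width: 0.0771
```

Run:
```python
from fit import *
snap("top","t3",(300,140,500,340),3)
for n,g in dict(red_tray=(.488,-.335,11,0),spindle=(.497,-.385,11,.004),small_ring=(.4424,-.1315,0,0)).items():
    for c in("top","side"):
      for r in arm.masks_of(n,c):
        if np.hypot(*(r["xy"]-proj(c,(g[0],g[1],.02))))<25: print(n,c,round(r["score"],2),np.array(fit(n,(g[0],g[1],np.radians(g[2])),{c:r["pixels"].astype(float)},g[3])).tolist());break
```

```text
red_tray top 0.81 [487.3, -334.0, 10.5, 0.155]
red_tray side 0.66 [489.0, -335.3, 10.8, 0.202]
spindle top 0.66 [498.1, -384.2, 11.7, 0.104]
spindle side 0.76 [497.7, -386.4, 11.1, 0.534]
small_ring top 0.96 [442.4, -129.4, 2.4, 0.271]
small_ring side 0.89 [442.6, -132.7, -1.0, 0.124]
```

View pics/t3.png

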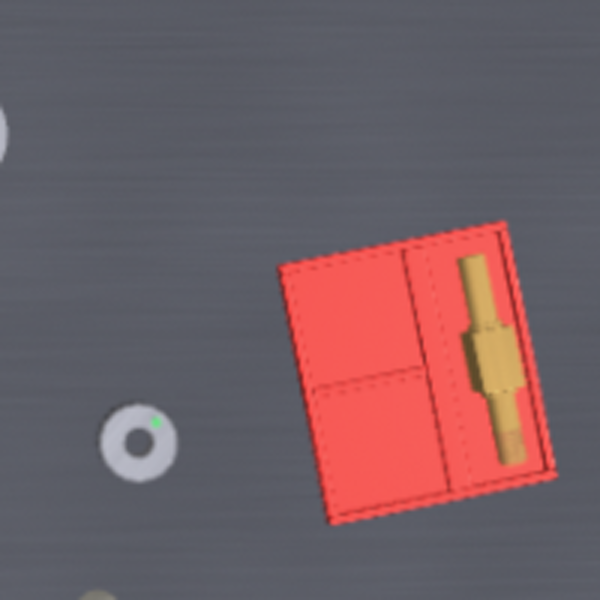

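Call:
move_arm(deltas=[[0,4.5,-10,0,0,0],[0,0,-25,0,0,0],[0,0,-22,0,0,0],[0,0,-15,0,0,0],[0,0,0,0,0,0]])

```text
t: 25.08
eef_pos: [0.6476, 0.132, 0.1861]
ee_rot: [3.141, -0.006, -2.658]
force: [0.1, -0.1, -0.7]
width: 0.0773
```

Call:
move_arm(deltas=[[0,0,0,0,0,0],[0,0,0,0,0,0],[0,0,0,0,0,0],[0,0,0,0,0,0],[0,0,0,0,0,0]], claw=160, squeeze=45)

```text
t: 25.5
eef_pos: [0.6494, 0.1326, 0.1916]
ee_rot: [-3.142, 0.002, -2.657]
force: [-0.1, -0.1, -0.4]
width: 0.0498
```

Call:
move_arm(deltas=[[0,0,0,0,0,0],[0,0,0,0,0,0],[0,0,0,0,0,0],[0,0,0,0,0,0],[0,0,0,0,0,0]])

```text
t: 25.92
eef_pos: [0.6493, 0.1329, 0.1915]
ee_rot: [3.141, 0.001, -2.657]
force: [-3.2, 2.4, 7.0]
width: 0.0446
```

Spindle lies in the red long pocket, clear of both ridges; V-block gripped (44.6 mm).

Call:
move_arm(deltas=[[0,0,5,0,0,0],[0,0,15,0,0,0],[0,0,20,0,0,0],[-3,-10,20,0,0,-0.4],[-5,-18,0,0,0,-0.8]])

```text
t: 26.33
eef_pos: [0.6426, 0.1056, 0.2541]
ee_rot: [-3.141, 0.005, -2.676]
force: [1.7, 0.9, -3.6]
width: 0.0445
```

Call:
move_arm(deltas=[[-7,-25,0,0,0,-1],[-7,-25,0,0,0,-1],[-7,-25,0,0,0,-1],[-7,-25,0,0,0,-1],[-7,-25,0,0,0,-1]])

```text
t: 26.75
eef_pos: [0.6045, -0.0225, 0.2492]
ee_rot: [3.141, -0.003, -2.768]
force: [0.7, -0.8, -5.7]
width: 0.045
```

Call:
move_arm(deltas=[[-7,-25,0,0,0,-1],[-7,-25,0,0,0,-1],[-7,-25,0,0,0,-1],[-7,-25,0,0,0,-1],[-7,-25,0,0,0,-1]])

```text
t: 27.17
eef_pos: [0.5693, -0.1473, 0.2492]
ee_rot: [3.141, -0.002, -2.855]
force: [0.7, 0.2, -6.0]
width: 0.0449
```

Call:
move_arm(deltas=[[-7,-25,0,0,0,-1],[-7,-25,0,0,0,-1],[-7,-25,0,0,0,-1],[-7,-25,0,0,0,-1],[-7,-22,0,0,0,-1]])

```text
t: 27.58
eef_pos: [0.5342, -0.2693, 0.2492]
ee_rot: [3.14, -0.002, -2.943]
force: [0.5, 0.2, -5.0]
width: 0.0445
```

Call:
move_arm(deltas=[[-7,-16,0,0,0,-0.4],[-3,-8,0,0,0,0],[0,0,0,0,0,0],[0,0,0,0,0,0],[0,0,0,0,0,0]])

```text
t: 28.0
eef_pos: [0.5259, -0.2912, 0.25]
ee_rot: [3.141, -0.001, -2.947]
force: [0.1, -0.1, -5.3]
width: 0.0442
```

Call:
move_arm(deltas=[[0,0,-15,0,0,0],[0,0,-20,0,0,0],[0,0,-12,0,0,0],[0,0,-4,0,0,0],[0,0,-1,0,0,0]])

```text
t: 28.42
eef_pos: [0.5261, -0.2907, 0.1975]
ee_rot: [3.141, -0.002, -2.946]
force: [-0.2, 0.1, -5.5]
width: 0.0449
```

Call:
move_arm(deltas=[[0,0,-0.5,0,0,0],[0,0,0,0,0,0],[0,0,0,0,0,0],[0,0,0,0,0,0],[0,0,0,0,0,0]])

```text
t: 28.83
eef_pos: [0.5263, -0.2915, 0.1987]
ee_rot: [-3.141, 0.001, -2.947]
force: [0.1, 0.1, -5.7]
width: 0.0446
```

Run:
```python
from h import *
snap("side","s4",(310,130,420,220),6)
```

```text
(no output)
```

View pics/s4.png

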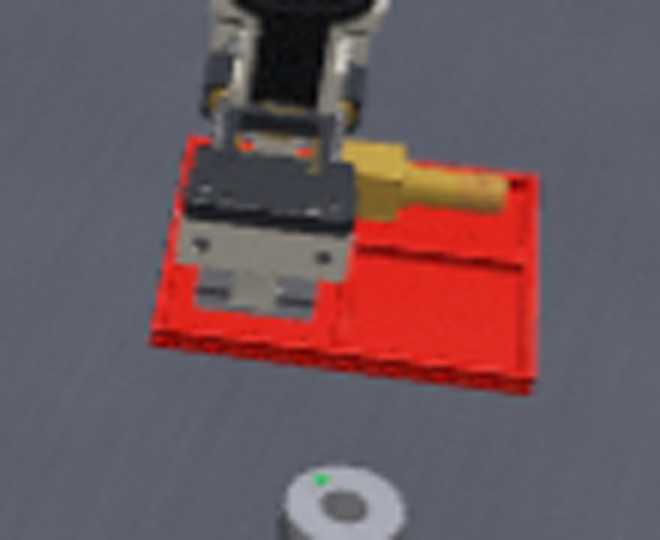

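The V-block hangs inside the far square pocket. I lower it.

Call:
move_arm(deltas=[[0,0,-1,0,0,0],[0,0,-0.5,0,0,0],[0,0,-0.5,0,0,0],[0,0,-0.5,0,0,0],[0,0,0,0,0,0]])

```text
t: 29.3
eef_pos: [0.5261, -0.2915, 0.1955]
ee_rot: [3.142, -0.0, -2.947]
force: [0.1, 0.4, -5.2]
width: 0.0447
```

Call:
move_arm(deltas=[[0,0,-0.4,0,0,0],[0,0,-0.3,0,0,0],[0,0,0,0,0,0],[0,0,0,0,0,0],[0,0,0,0,0,0]])

```text
t: 29.72
eef_pos: [0.5261, -0.2915, 0.1955]
ee_rot: [-3.141, 0.0, -2.947]
force: [-3.9, 0.8, 5.6]
width: 0.0449
```

Call:
move_arm(deltas=[[0,0,0,0,0,0],[0,0,0,0,0,0],[0,0,0,0,0,0],[0,0,3,0,0,0],[0,0,10,0,0,0]], claw=60)

```text
t: 30.13
eef_pos: [0.5258, -0.2914, 0.2069]
ee_rot: [3.141, -0.002, -2.947]
force: [-0.4, -0.3, -0.0]
width: 0.066
```

Call:
move_arm(deltas=[[0,0,20,0,0,0],[0,0,22,0,0,0],[0,0,15,0,0,0],[-7,14,0,0,0,0],[-12,22,0,0,0,0]], claw=0)

```text
t: 30.55
eef_pos: [0.5083, -0.2563, 0.2669]
ee_rot: [-3.14, 0.004, -2.948]
force: [-0.2, 1.0, -0.9]
width: 0.0871
```

Call:
move_arm(deltas=[[-13,25,0,0,0,0],[-13,25,0,0,0,0],[-13,25,0,0,0,0],[-13,25,0,0,0,0],[-8,16,0,0,0,0]])

```text
t: 30.97
eef_pos: [0.4459, -0.1381, 0.2657]
ee_rot: [3.141, 0.001, -2.947]
force: [-0.1, 0.8, 0.1]
width: 0.0873
```

Call:
move_arm(deltas=[[-4.5,8,0,0,0,0],[0,0,0,0,0,0],[0,0,0,0,0,0],[0,0,0,0,0,0],[0,0,0,0,0,0]])

```text
t: 31.38
eef_pos: [0.4432, -0.1321, 0.2649]
ee_rot: [-3.141, 0.0, -2.948]
force: [0.9, -1.0, 0.9]
width: 0.0876
```

Run:
```python
from h import *
f=arm.grab_frame("top");g=arm.grab_frame("side")
a=cv2.resize(f[160:330,300:500],(400,340));b=cv2.resize(g[130:280,300:460],(400,375))[:340]
cv2.imwrite("pics/ts5.png",np.hstack([a,b])[...,::-1])
```

```text
(no output)
```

View pics/ts5.png

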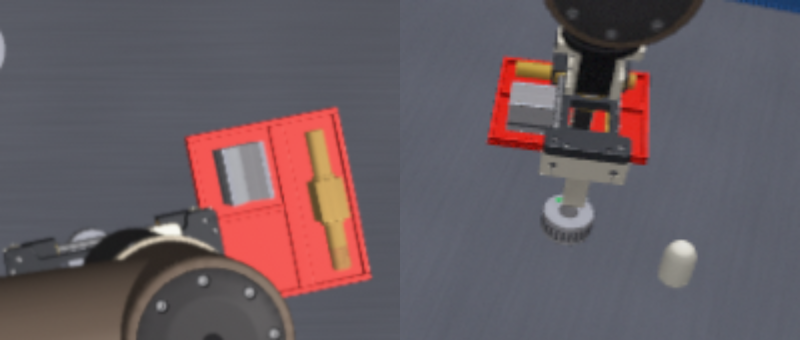

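V-block is seated in its pocket, groove up, and the gripper is above the small ring. I descend and grip it.

Call:
move_arm(deltas=[[-0.5,0.5,-20,0,0,0],[0,0,-25,0,0,0],[0,0,-20,0,0,0],[0,0,-11,0,0,0],[0,0,0,0,0,0]])

```text
t: 31.9
eef_pos: [0.4413, -0.1315, 0.1865]
ee_rot: [3.141, -0.005, -2.948]
force: [-0.6, -0.2, -0.1]
width: 0.0878
```

Call:
move_arm(deltas=[[0,0,0,0,0,0],[0,0,0,0,0,0],[0,0,0,0,0,0],[0,0,0,0,0,0],[0,0,0,0,0,0]], claw=150, squeeze=40)

```text
t: 32.32
eef_pos: [0.4424, -0.131, 0.1896]
ee_rot: [-3.141, 0.002, -2.947]
force: [-0.5, 0.1, -0.2]
width: 0.0599
```

Call:
move_arm(deltas=[[0,0,0,0,0,0],[0,0,0,0,0,0],[0,0,0,0,0,0],[0,0,0,0,0,0],[0,0,0,0,0,0]])

```text
t: 32.73
eef_pos: [0.4424, -0.1309, 0.1894]
ee_rot: [-3.141, 0.001, -2.947]
force: [-0.9, 1.6, 5.7]
width: 0.0525
```

Call:
move_arm(deltas=[[0,0,3,0,0,0],[0,0,5,0,0,0],[0,0,8,0,0,0],[0,0,0,0,0,0],[0,0,0,0,0,0]])

```text
t: 33.15
eef_pos: [0.4424, -0.131, 0.2054]
ee_rot: [-3.142, 0.001, -2.947]
force: [-0.2, -0.2, -3.9]
width: 0.0519
```

Run:
```python
from h import *
print(arm.get_state()["width"],arm.get_state()["moment"],arm.get_state()["force"])
snap("side","s6",(340,170,440,250),6)
```

```text
0.0518764499777949 [-0.00606408 -0.00157529  0.00433949] [-0.22911891 -0.15368871 -3.85829538]
```

View pics/s6.png

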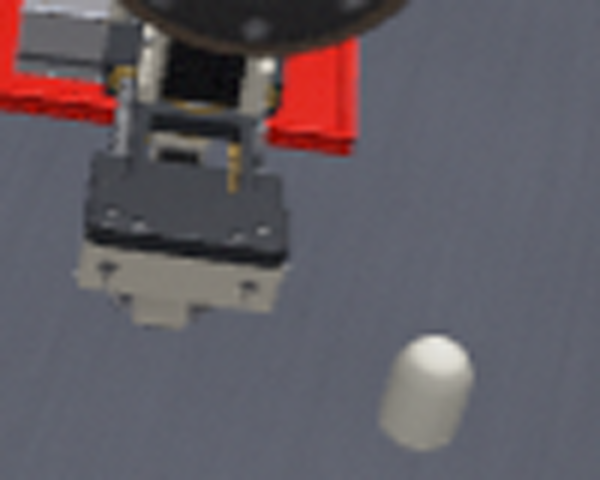

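The weight is 3.9 N with almost no moment, so the ring is held centrally. I carry it to the near pocket.

Call:
move_arm(deltas=[[0,0,20,0,0,0],[0,-6,20,0,0,0],[0,-15,5,0,0,0],[-0.5,-23,0,0,0,0],[-0.5,-23,0,0,0,0]])

```text
t: 33.62
eef_pos: [0.4412, -0.1984, 0.2504]
ee_rot: [-3.141, 0.001, -2.946]
force: [-0.3, -0.1, -3.7]
width: 0.0526
```

Call:
move_arm(deltas=[[-1,-23,0,0,0,0],[-1,-23,0,0,0,0],[-1,-23,0,0,0,0],[-1,-23,0,0,0,0],[-0.5,-12,0,0,0,0]])

```text
t: 34.03
eef_pos: [0.4363, -0.3039, 0.2494]
ee_rot: [3.141, -0.001, -2.948]
force: [1.2, 0.6, -2.0]
width: 0.0524
```

Call:
move_arm(deltas=[[0,-6,0,0,0,0],[0,0,0,0,0,0],[0,0,0,0,0,0],[0,0,0,0,0,0],[0,0,0,0,0,0]])

```text
t: 34.45
eef_pos: [0.4368, -0.3071, 0.2499]
ee_rot: [3.141, 0.0, -2.946]
force: [0.7, -0.2, -3.0]
width: 0.0523
```

Call:
move_arm(deltas=[[0,-1,-15,0,0,0],[0,0,-20,0,0,0],[0,0,-13,0,0,0],[0,0,-4,0,0,0],[0,0,-1,0,0,0]])

```text
t: 34.87
eef_pos: [0.4366, -0.3083, 0.1962]
ee_rot: [3.141, -0.002, -2.946]
force: [-0.1, 0.4, -2.0]
width: 0.0528
```

Call:
move_arm(deltas=[[0,0,-0.5,0,0,0],[0,0,-0.5,0,0,0],[0,0,-0.5,0,0,0],[0,0,-0.5,0,0,0],[0,0,0,0,0,0]])

```text
t: 35.28
eef_pos: [0.4368, -0.309, 0.1953]
ee_rot: [-3.141, 0.001, -2.947]
force: [-0.3, 0.2, -2.9]
width: 0.0524
```

Run:
```python
from h import *
snap("side","s7",(310,130,420,220),6)
```

```text
(no output)
```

View pics/s7.png

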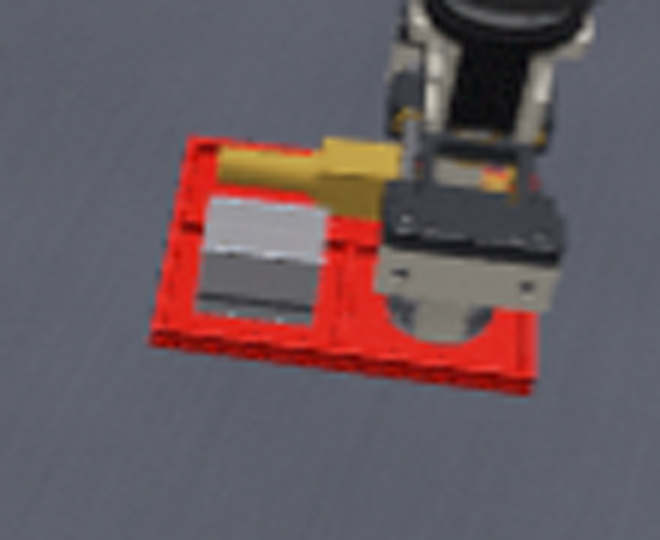

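The ring is within the near pocket. I lower it to contact.

Call:
move_arm(deltas=[[0,0,-0.5,0,0,0],[0,0,-0.5,0,0,0],[0,0,-0.5,0,0,0],[0,0,0,0,0,0],[0,0,0,0,0,0]])

```text
t: 35.75
eef_pos: [0.4367, -0.309, 0.1934]
ee_rot: [-3.142, -0.0, -2.947]
force: [-0.6, 0.3, -1.6]
width: 0.0525
```

Call:
move_arm(deltas=[[0,0,-0.4,0,0,0],[0,0,0,0,0,0],[0,0,0,0,0,0],[0,0,0,0,0,0],[0,0,0,0,0,0]])

```text
t: 36.17
eef_pos: [0.4367, -0.309, 0.1934]
ee_rot: [-3.141, 0.0, -2.947]
force: [-2.2, 2.1, 5.5]
width: 0.0525
```

Contact. I release, rise, and back off so the view is clear.

Call:
move_arm(deltas=[[0,0,0,0,0,0],[0,0,0,0,0,0],[0,0,0,0,0,0],[0,0,3,0,0,0],[0,0,8,0,0,0]], claw=50)

```text
t: 36.58
eef_pos: [0.4364, -0.3089, 0.2034]
ee_rot: [3.141, -0.002, -2.947]
force: [0.0, 0.1, -0.4]
width: 0.0703
```

Call:
move_arm(deltas=[[0,0,20,0,0,0],[0,0,22,0,0,0],[0,0,22,0,0,0],[0,0,22,0,0,0],[0,0,20,0,0,0]])

```text
t: 37.0
eef_pos: [0.4366, -0.309, 0.3122]
ee_rot: [-3.141, 0.001, -2.947]
force: [0.9, 0.4, -0.4]
width: 0.0704
```

Call:
move_arm(deltas=[[0,25,15,0,0,0],[0,30,5,0,0,0],[0,30,0,0,0,0],[0,30,0,0,0,0],[0,30,0,0,0,0]])

```text
t: 37.42
eef_pos: [0.4363, -0.1629, 0.331]
ee_rot: [-3.141, 0.002, -2.948]
force: [1.0, 0.6, -0.3]
width: 0.0706
```

Call:
move_arm(deltas=[[0,30,0,0,0,0],[0,30,0,0,0,0],[0,25,0,0,0,0],[0,15,0,0,0,0],[0,0,0,0,0,0]])

```text
t: 37.83
eef_pos: [0.4367, -0.0619, 0.331]
ee_rot: [3.141, 0.002, -2.945]
force: [0.6, 0.2, 0.3]
width: 0.071
```

Run:
```python
from fit import *
f=arm.grab_frame("top");g=arm.grab_frame("side")
a=cv2.resize(f[70:350,60:500],(800,509))
cv2.imwrite("pics/t8.png",a[...,::-1])
b=cv2.resize(g[130:420,180:430],(647,600)); # side, kept for need
cv2.imwrite("pics/s8.png",cv2.resize(g[130:420,180:430],None,fx=2.05,fy=2.05)[...,::-1])
for n,g in dict(red_tray=(.488,-.335,11,0),blue_tray=(.534,.333,12.5,0),spindle=(.497,-.385,11,.004),v_block=(.526,-.291,11,.004),small_ring=(.437,-.309,0,.004),plug_gauge=(.546,.284,12.5,.004),housing=(.4826,.3585,12.5,.004),large_ring=(.659,.001,0,0),ref_ball=(.79,.128,0,0)).items():
      c="top"
      for r in arm.masks_of(n,c):
        if np.hypot(*(r["xy"]-proj(c,(g[0],g[1],.02))))<25: print(n,c,round(r["score"],2),np.array(fit(n,(g[0],g[1],np.radians(g[2])),{c:r["pixels"].astype(float)},g[3])).tolist());break
```

```text
red_tray top 0.55 [487.9, -334.1, 10.7, 0.326]
blue_tray top 0.63 [534.4, 334.2, 12.6, 0.253]
spindle top 0.62 [497.6, -384.3, 10.9, 0.095]
v_block top 0.81 [526.4, -290.0, 12.3, 0.079]
plug_gauge top 0.95 [545.8, 285.1, 12.4, 0.092]
housing top 0.89 [482.7, 360.2, 14.1, 0.072]
large_ring top 0.9 [659.3, 0.8, 4.1, 0.357]
ref_ball top 0.92 [795.0, 128.0, -1.6, 0.049]
```

View pics/t8.png

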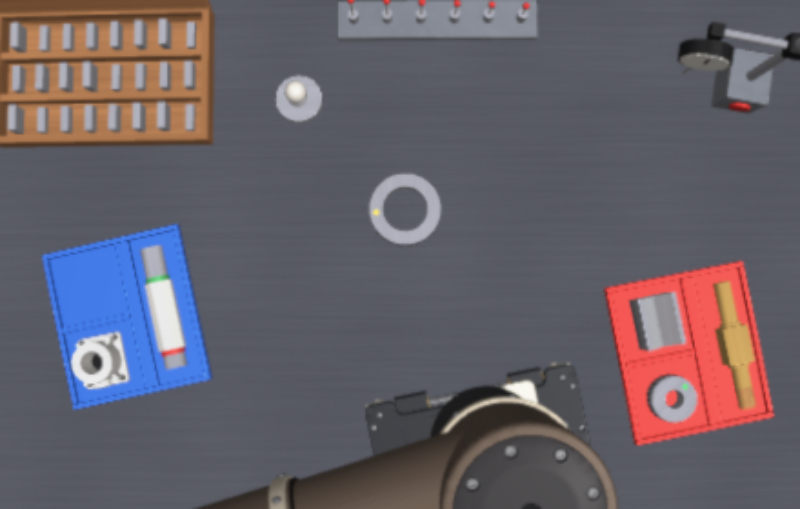

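View pics/s8.png

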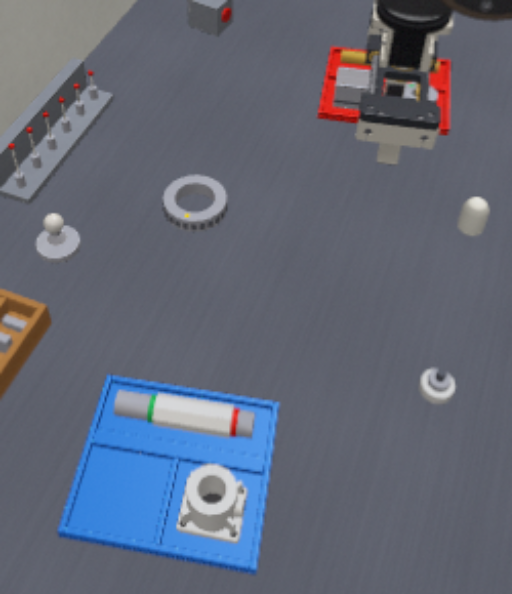

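Top view: all five pieces lie in their pockets, clear of the ridges. The ring is at (673,397) with its green dot up, the V-block at (660,320) and the spindle at (735,345). The large ring and ball have not moved, and the robot touches nothing.

Run:
```python
from station import arm
print(arm.job_done(), arm.get_state()["t"])
```

```text
the job is handed in; nothing more can be done
the job is handed in; nothing more can be done
```

Both kits are made up and handed in at about 38 s of the 134 s allowed. I filled the blue tray first, then the red.

- **Blue tray:** the plug gauge is in the long pocket and the housing in the near square pocket.
- **Red tray:** the spindle is in the long pocket, the V-block in the far square pocket and the small ring gauge in the near one.
- **Setting down:** each piece was lowered until I felt light contact (about 5–7 N), then released.

**Last checks:**
- The final top picture shows all five pieces inside their pockets, clear of the ridges and the right way up. The large ring gauge has not moved and the robot touches nothing.
- The pose fits agree with where I placed four of the pieces to about 2 mm.
- The final fit returned nothing for the small ring gauge, so its placement rests on the picture and the contact force.
- The gripper hid most of the red tray in the last side view.
- The small ring gauge measured 52–53 mm in the jaws against 54 mm listed. It hung level with almost no moment, so I took that as centred.
- The silhouette fit scored poorly on the trays once they were filled, because the contents cover them. Their fitted positions still matched the earlier ones.
- The reference ball's fit came out 5 mm from my starting guess, but within 1 mm of the network's first reading, and the arm never went near it.

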